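# Peel the cover tray off a sticky nest and show it to the code reader

### The arm

A 7-joint arm with a two-finger parallel gripper is mounted at the origin on the work surface. World frame = base frame: x ahead of the robot, y to its left, z up, the work surface at z = 0. Lengths are in m, angles in rad, forces in N, time in s.
With the tool pointing down it reaches from about 0.425 to 1.025 m from the base axis. Payload 9.4 kg.
Tool frame: the origin (TCP) lies midway between the tips of the shut fingers; the grasp point (between the pads) lies 19 mm behind it; z points along the fingers, y is the line along which they close (so a half turn about z gives the same grasp; the last joint's range is limited). The gripper opens to 85 mm and grips with 20 to 120 N. Pads are 22 mm wide; open, the fingers measure 114 mm over their backs; the gripper's body (76 mm by 85 mm) begins 54 mm behind the grasp point. The pads swing forward as they close: fully open they stand 13 mm farther back than shut.
Start: joints at [-1.248, 0.599, -0.003, 1.599, 0.002, 0.943, -0.08], TCP at [0.282, 0.668, 0.231] pointing down, gripper open.
Joint ranges: [-2.57, 2.57], [-0.35, 1.97], [-1.29, 1.29], [0.11, 2.56], [-1.05, 4.19], [0.11, 1.86], [-2.63, 2.63]. Speed limits (rad/s): [2.22, 2.22, 3.01, 3.01, 3.14, 3.14, 3.14].

### API

Orientations are given as a 3x3 rotation matrix whose columns are the frame's x, y, z axes.
In Python, from rig import manip gives the robot as it stands.
- The arm moves only by the tool apply_moves, never from a script. Its arguments are lists of equal length, an entry for each row: "hand": the finger opening in cm, from 0 to 8.54; "delta_pos": the shift along the tool's x, y, z in cm, a list of three; "angular": the turn, a rotation vector about the tool's x, y, z in rad, a list of three. In form: {"hand": [hand, ...], "delta_pos": [[dx, dy, dz], ...], "angular": [[wx, wy, wz], ...]}. A call has exactly 10 rows; each row shifts and turns the commanded pose from where the row before left it, along the tool's axes as they then stand; what a row does not reach is not made up. A row lasts 1/10 s, in which the tool goes at most 50 mm and 8.59 degrees, less where a joint would pass 70% of its speed; a pose out of reach is approached as far as the arm can. A call is refused whole if a number of a shift passes 5 or a number of a turn 0.15, either way. A call with a gripper value outside its range is refused whole. The fingers move at their own pace and stop on an object; "squeeze" is the grip in N (left out, the last holds). Time passes only in rows, so rows that do not move let the fingers close, or fill a call up. It gives the time, the measured TCP pose, the force and the opening at its end, in the units of the state.
- manip.state(): the state, without advancing time (a new reading comes with each control period).
- manip.get_image(name): name is "scene" or "side" or "wrist"; returns (picture, depth): 420x560x3 uint8, red, green, blue; 420x560 float32, m along the optical axis (not along the pixel's ray), 0 where there is no reading.
- manip.camera_model(name): a dict with "fx", "fy", "cx", "cy" (pixels), "R" (3x3) and "t" (3): a world point X has camera coordinates R X + t. Camera axes: x right, y down, z forward; pixel columns grow to the right and rows downward; lengths in m; the calibration is good to about 2 mm. The wrist camera is an equidistant fisheye: a pixel r from the principal point sees the ray r / f radians off the axis. A picture is of the moment at which its call begins: read the wrist's pose just before it. camera_model takes no time and is no camera call; for the wrist camera it gives the pose at the moment of the call.
- manip.job_done(): hands the job in, once; it reports no verdict.
The state is a dict: "clock": time; "qpos": joint angles; "qd": joint speeds; "effort": joint torques, N m; "tool_pos": TCP position; "tcp_rot": TCP orientation; "force": force on the tool from outside, world axes, zero at the start; "wrist_torque": the same for the moment, N m; "opening": opening from 0.0 (shut) to 1.0 (fully open).
Only numpy, scipy, OpenCV 4.12 (cv2) and the standard library are available. Lean on these libraries where they do the work, as an engineer would, in place of code of your own. Each camera call takes 0.05 s, during which the arm holds its last target. There are 200 camera calls.

### The job

Take the black cover tray by its yellow corner tab and peel it off the sticky blue nest: tip that corner well up (about 15 degrees) while the opposite corner still rests on the nest, and only then lift it clear, leaving the blue trays seated. Carry it to the grey code reader and finish while holding it there, still and level, centred over the red window with its underside about 8 cm above it, touching nothing but the gripper. Leave the tools and parts lying about undisturbed.

Things in the scene. Friction and masses are not known exactly. Their poses are not given: they have to be found in the camera images.
- tray_mid (a point): Middle of the loose black cover tray (0.1 to 0.2 kg), 12 mm above its underside. Axes: x along the long side, z up. Rim 172 x 128 mm, 4 mm thick, its top 24 mm above the underside. Below the rim a basin, 140 x 96 mm, 20 mm deep, sits inside the blue nest; the rim rests on the top blue rim. Sprung nubs in the nest rub on the middle of each basin wall, about 2 N each, till it has risen 15 mm.
- tab_mid (a point): Middle of the yellow upright tab on the tray's +x +y corner: 8 mm thick, 32 mm wide, 30 mm high above the rim's top (this point 15 mm above it; 64, 48 and 27 mm in x, y, z from tray_mid in tray axes). Its flat faces look along the tray's diagonal: the thickness runs 0.64 rad from the tray's x towards its y. Tray axes.
- far_corner (a point): Underside of the black tray's rim at the corner opposite the tab (-86, -64 and +8 mm in x, y, z from tray_mid, tray axes): the corner to peel about.
- stack_top (a point): Centre of the top blue rim, axes as the tray's. The nest: six blue trays stuck as one loose body (172 x 128 x 66 mm, 0.95 kg), standing on a fixed 6 mm plate between orange fences (up to 36 mm above the bench, 2 to 2.5 mm play). tray_mid is 8 mm below this point when seated. A level pull takes about 7 N besides the tray's weight and may jolt the nest.
- reader_window (a point): Centre of the red window (100 x 80 mm) on top of the fixed grey code reader (150 x 130 mm, window 44 mm above the bench). x and y along its sides, z up.
- solder_reel: Bystander: steel-coloured reel of solder, 52 mm diameter, 36 mm high, upright; origin under its centre.
- screwdriver: Bystander: red-handled screwdriver 170 mm long lying on the bench; up to 35 mm high.
- meter: Bystander: yellow multimeter lying flat, 150 x 75 x 41 mm; origin under its centre.
- transformer: Bystander: yellow and copper transformer, 52 x 52 x 38 mm; origin under its centre.
- heatsink: Bystander: finned aluminium heat sink, 60 x 50 x 34 mm; origin under its centre.
- screw_jar: Bystander: amber jar with black cap, 56 mm diameter, 70 mm high; origin under its centre.
Not all that is in view belongs to the job. What is shaped like the part that bears tray_mid but turquoise is not meant.

How it is judged:
On the way, in this order (a step that is already met when the one before it is completed fails the run):
1. the tray is tipped up by the tab corner (over 8 degrees) while its opposite corner still rests within 10 mm of the top blue rim (angle between tray_mid's own z axis and vertical above 0.14 rad and z of tab_mid in the frame of stack_top above 0.038 m and z of far_corner in the frame of stack_top below 0.01 m and distance between far_corner and stack_top below 0.122 m), for 0.2 s.
2. the tray is lifted clear of the nest (z of tray_mid in the frame of stack_top above 0.04 m and z of far_corner in the frame of stack_top above 0.025 m and contact force between cover_tray and lower_trays below 0.05 N), for 0.1 s.
At the end, for the whole second after the job is handed in: The gripper holds the tray still (under 2 cm/s) and level within 10 degrees, centred within 35 mm over the reader's window, its underside 4 to 13 cm above the window, touching neither reader nor nest; the blue nest sits within 12 mm of its start, upright (horizontal distance between tray_mid and reader_window below 0.035 m and z of tray_mid in the frame of reader_window between 0.052 and 0.142 m and angle between tray_mid's own z axis and vertical below 0.17 rad and linear speed of cover_tray below 0.02 m/s and contact force between the fingers and cover_tray above 1 N and contact force between cover_tray and reader below 0.05 N and contact force between cover_tray and lower_trays below 0.05 N and distance of stack_top from where it was at the start of the episode below 0.012 m and angle between stack_top's own z axis and vertical below 0.05 rad); the arm keeps its last pose, push and grip.
It fails at once if the blue nest is dragged up or tipped (over 15 mm or 0.12 rad) (distance of stack_top from where it was at the start of the episode above 0.015 m or angle between stack_top's own z axis and vertical above 0.12 rad).
It fails at once if the tray hits the reader (over 2 N) (contact force between cover_tray and reader above 2 N).
It fails at once if a bystander is moved over 25 mm (distance of any of solder_reel, screwdriver, meter, transformer, heatsink, screw_jar from where it was at the start of the episode above 0.025 m).
It also fails if it takes over 48 s, if anything falls off the work surface, if the arm or the gripper's body presses on something with over 40 N, if the wrist force passes 120 N, or if a joint passes its speed limit or range.

## Working session

There is one attempt and no reset: what is moved stays moved. The work goes in short steps, Python scripts to look and compute and a tool call to move; the robot and the scene stay as the last step left them, time stands still between calls to the robot, and variables do not carry over. Pictures are saved under pics/ and viewed, on a budget of 10 in all, crops included, one or two more only if the job needs it, and the job is handed in when it is done.

Besides the shell and the picture viewer there is one more tool, called after "Request:" by a JSON object that holds its "api" and its "payload". apply_moves: Moves the arm, as the interface text tells. Its arguments: {"type":"object","properties":{"hand":{"type":"array"},"delta_pos":{"type":"array"},"angular":{"type":"array"},"squeeze":{"type":"number"}},"required":["hand","delta_pos","angular"]}

```bash
mkdir -p pics; ls; python3 - <<'E'
from rig import manip
import numpy as np, cv2
for n in ("scene","side"):
    im,d=manip.get_image(n); m=manip.camera_model(n)
    np.savez(f"{n}0.npz",im=im,d=d,**{k:np.array(v) for k,v in m.items()})
    cv2.imwrite(f"pics/{n}0.png",im[:,:,::-1])
    print(n,m, (d>0).mean())
print(manip.state())
E
```

```text
pics
scene {'fx': 489.82732037192363, 'fy': 489.82732037192363, 'cx': 275.16877567547965, 'cy': 210.4393052431072, 'R': array([[ 0.70068225,  0.71327697,  0.01674376],
       [ 0.60433215, -0.58085983, -0.54532972],
       [-0.37924536,  0.39222164, -0.83805438]]), 't': array([-0.35033097, -0.21885485,  1.64302001])} 0.9961054421768708
side {'fx': 454.36727450306984, 'fy': 454.36727450306984, 'cx': 275.5418284138565, 'cy': 215.56705977263803, 'R': array([[ 0.84824304, -0.52931754,  0.01751235],
       [-0.36186011, -0.60339918, -0.71061009],
       [ 0.38670532,  0.59643304, -0.70336806]]), 't': array([-0.37612973,  0.22549598,  1.03992599])} 0.9960799319727891
{'clock': 0.1, 'qpos': array([-1.24769422,  0.60004488, -0.00257536,  1.60007152,  0.00177916,
        0.94293956, -0.0797968 ]), 'qd': array([ 9.08431107e-04,  3.87012304e-05,  3.69866309e-04, -3.69795408e-03,
        2.52890183e-03, -2.69563410e-03,  4.22892718e-04]), 'effort': array([ 5.20306989e-03, -7.77992034e+01,  1.57053474e+00, -2.58626872e+01,
        1.27502368e-02,  5.41157366e-03,  3.99446935e-05]), 'tool_pos': array([0.28201181, 0.66741672, 0.23049531]), 'tcp_rot': array([[-9.21167599e-01,  3.89165812e-01, -4.74598698e-04],
       [ 3.89166088e-01,  9.21166568e-01, -1.38184524e-03],
       [-1.00582471e-04, -1.45760878e-03, -9.99998933e-01]]), 'force': array([-0.20291909, -0.19392436, -0.40312148]), 'wrist_torque': array([0.00701853, 0.00468678, 0.00762039]), 'opening': 1.0011389727555897}
```

View pics/scene0.png

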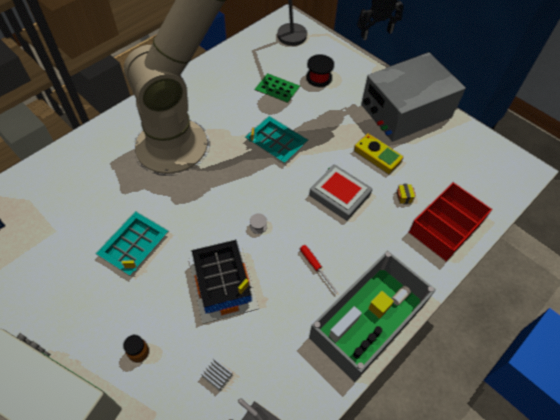

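View pics/side0.png

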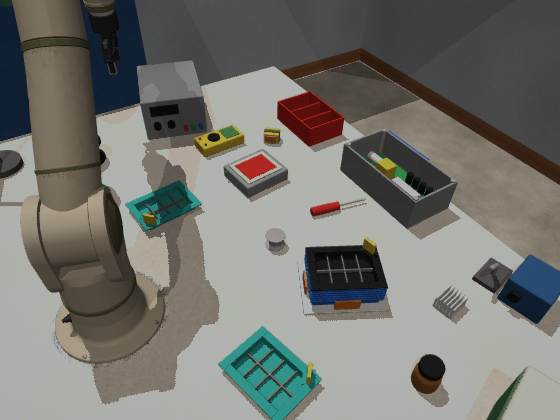

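Candidates for the cover tray in the scene view are the black tray at (220,275) with its yellow tab at (243,286), and two turquoise trays at (277,138) and (133,242). I choose the black one, since it sits on the blue nest. The reader with the red window is at (341,190). Bystanders:
- reel (258,224)
- screwdriver (312,262)
- meter (378,153)
- transformer (405,193)
- heat sink (217,375)
- jar (136,347)

```bash
cat > h.py <<'E'
import numpy as np, cv2
def load(n):
    z=np.load(n); return z
def cloud(z):
    d=z['d']; v,u=np.mgrid[:d.shape[0],:d.shape[1]]
    P=np.stack([(u-z['cx'])/z['fx']*d,(v-z['cy'])/z['fy']*d,d],-1)
    return (P-z['t'])@z['R']       # R^T (P - t)
def ray_plane(z,px,h):
    px=np.atleast_2d(px).astype(float)
    r=np.c_[(px[:,0]-z['cx'])/z['fx'],(px[:,1]-z['cy'])/z['fy'],np.ones(len(px))]@z['R']
    c=-z['R'].T@z['t']; return c+r*((h-c[2])/r[:,2])[:,None]
E
python3 - <<'E'
from h import *
seed={'scene':dict(tray=(220,275),tab=(243,286),win=(341,190)),'side':dict(tray=(345,268),tab=(370,246),win=(255,166))}
for n in ('scene','side'):
    z=load(n+'0.npz'); W=cloud(z); im=z['im']; hsv=cv2.cvtColor(im,cv2.COLOR_RGB2HSV); H,S,V=[hsv[...,i].astype(int) for i in range(3)]
    s=seed[n]; v,u=np.mgrid[:420,:560]
    near=lambda k,r:(abs(u-s[k][0])<r)&(abs(v-s[k][1])<r)
    # window
    m=near('win',45)&((H<8)|(H>172))&(S>150)&(V>100)
    c=max(cv2.findContours(m.astype(np.uint8),0,1)[0],key=cv2.contourArea)
    q=ray_plane(z,c[:,0],0.044)
    r=cv2.minAreaRect(q[:,:2].astype(np.float32)*1000); print(n,'win',r,'depth z',np.median(W[m][:,2]))
    # rim top
    m=near('tray',65)&(V<75)&(W[...,2]>0.066)&(W[...,2]<0.088)&(d:=z['d']>0)
    mm=cv2.morphologyEx(m.astype(np.uint8),cv2.MORPH_OPEN,np.ones((2,2)))
    nn,lab,st,_=cv2.connectedComponentsWithStats(mm); k=1+np.argmax(st[1:,4]); mk=lab==k
    c=max(cv2.findContours(mk.astype(np.uint8),0,1)[0],key=cv2.contourArea)
    q=ray_plane(z,c[:,0],0.076); r=cv2.minAreaRect(q[:,:2].astype(np.float32)*1000)
    print(n,'rim',mk.sum(),r,'z',np.percentile(W[mk][:,2],[10,50,90])); 
    P=W[mk][:,:2].astype(np.float32)*1000; print('   cloud rect',cv2.minAreaRect(P))
    m=near('tab',22)&(H>18)&(H<38)&(S>120)&(V>80)
    P=W[m]; print(n,'tab',m.sum(),'zrange',np.percentile(P[:,2],[2,50,98]))
    P=P[(P[:,2]>.078)&(P[:,2]<.112)]; r=cv2.minAreaRect(P[:,:2].astype(np.float32)*1000); print('   tab',r,P.mean(0))
    print('   tab centroid px on .091',ray_plane(z,[u[m].mean(),v[m].mean()],.091))
E
```

```text
scene win ((528.6090698242188, 255.0038604736328), (94.42376708984375, 75.9359359741211), 5.353494167327881) depth z 0.044646922101024916
scene rim 1219 ((507.7736511230469, -209.6561279296875), (126.50302124023438, 175.5659637451172), 61.63028335571289) z [0.06666239 0.07551169 0.07896194]
   cloud rect ((724.0506591796875, -326.1893615722656), (126.77738189697266, 672.817138671875), 61.66107940673828)
scene tab 55 zrange [0.0546477  0.10478413 0.11006411]
   tab ((580.9737548828125, -195.8826141357422), (18.184188842773438, 30.367277145385742), 32.93538284301758) [ 0.58052105 -0.19674138  0.10480026]
   tab centroid px on .091 [[ 0.57458868 -0.1928491   0.091     ]]
side win ((528.0001831054688, 252.3639678955078), (97.41574096679688, 78.22421264648438), 5.325443267822266) depth z 0.04387580886157439
side rim 1568 ((498.7105712890625, -215.12330627441406), (129.99569702148438, 171.63975524902344), 61.52140426635742) z [0.06831319 0.07560033 0.07787729]
   cloud rect ((334.9464416503906, -431.6775817871094), (814.7991333007812, 205.14346313476562), 50.92130661010742)
side tab 129 zrange [0.07893277 0.09578697 0.10762528]
   tab ((577.3851928710938, -199.55258178710938), (9.552993774414062, 31.4658260345459), 14.247389793395996) [ 0.57698961 -0.20089922  0.09493717]
   tab centroid px on .091 [[ 0.5797646  -0.19858394  0.091     ]]
```

```bash
python3 - <<'E'
import cv2
im=cv2.imread('pics/scene0.png')[225:325,175:275]; b=cv2.imread('pics/side0.png')[225:325,295:395]
cv2.imwrite('pics/crop0.png',cv2.resize(cv2.hconcat([im,b]),None,fx=4,fy=4,interpolation=cv2.INTER_CUBIC))
E
```

```text
(no output)
```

View pics/crop0.png

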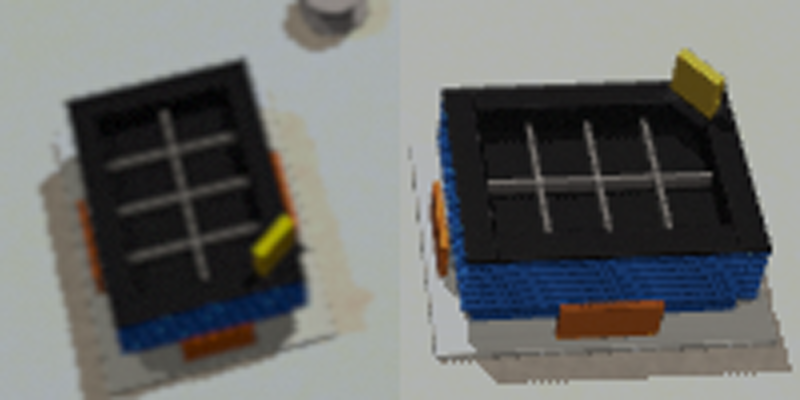

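The crop confirms the choice: the black tray sits on the blue nest, with its yellow tab at the corner (scene about (243,286), side about (370,246)). Before moving I'll check the corridor height along the path.

```bash
python3 - <<'E'
from h import *
a=np.array([.282,.668]); b=np.array([.55,-.2]); t=(b-a)/np.linalg.norm(b-a); n=np.array([-t[1],t[0]])
for c in ('scene','side'):
    z=load(c+'0.npz'); W=cloud(z).reshape(-1,3)[z['d'].ravel()>0]
    s=(W[:,:2]-a)@t; l=(W[:,:2]-a)@n
    for k in np.arange(-.1,1.1,.1):
        m=(s>k)&(s<k+.1)&(abs(l)<.12); print(c,round(k,1),m.sum(),W[m][:,2].max().round(3) if m.any() else None)
E
```

```text
scene -0.1 964 0.38
scene 0.0 2251 0.397
scene 0.1 1877 0.147
scene 0.2 1534 0.043
scene 0.3 1493 0.044
scene 0.4 1765 0.054
scene 0.5 2232 0.05
scene 0.6 2115 0.042
scene 0.7 2406 0.078
scene 0.8 2668 0.108
scene 0.9 3548 0.111
scene 1.0 3407 0.081
scene 1.1 4044 0.075
side -0.1 1122 0.445
side 0.0 3192 0.45
side 0.1 2304 0.143
side 0.2 1660 0.043
side 0.3 1454 0.041
side 0.4 2054 0.049
side 0.5 2369 0.047
side 0.6 2164 0.042
side 0.7 2510 0.075
side 0.8 2085 0.105
side 0.9 3626 0.108
side 1.0 3722 0.079
side 1.1 3744 0.073
```

Request:
{"api": "apply_moves", "payload": {"hand": [8.5,8.5,8.5,8.5,8.5,8.5,8.5,8.5,8.5,8.5], "delta_pos": [[0,0,0],[0,0,0],[0,0,0],[0,0,0],[0,0,0],[0,0,0],[0,0,0],[0,0,0],[0,0,0],[0,0,0]], "angular": [[0,0,0.11],[0,0,0.11],[0,0,0.11],[0,0,0.11],[0,0,0.11],[0,0,0.11],[0,0,0.11],[0,0,0.11],[0,0,0.11],[0,0,0.035]]}}

```text
clock: 1.1
tool_pos: [0.2819, 0.6677, 0.2308]
tcp_rot: [[-0.143, 0.99, -0.0], [0.99, 0.143, -0.001], [-0.001, -0.0, -1.0]]
force: [-0.2, -0.4, -0.1]
opening: 0.993
```

Path clear below 0.15 m. Translating.

Request:
{"api": "apply_moves", "payload": {"hand": [8.5,8.5,8.5,8.5,8.5,8.5,8.5,8.5,8.5,8.5], "delta_pos": [[-4.5,0.7,0],[-4.5,0.7,0],[-4.5,0.7,0],[-4.5,0.7,0],[-4.5,0.7,0],[-4.5,0.7,0],[-4.5,0.7,0],[-4.5,0.7,0],[-4.5,0.7,0],[-4.5,0.7,0]], "angular": [[0,0,0],[0,0,0],[0,0,0],[0,0,0],[0,0,0],[0,0,0],[0,0,0],[0,0,0],[0,0,0],[0,0,0]]}}

```text
clock: 2.1
tool_pos: [0.4172, 0.2311, 0.2314]
tcp_rot: [[-0.148, 0.989, 0.0], [0.989, 0.148, 0.0], [0.0, 0.0, -1.0]]
force: [-0.1, 0.7, 0.3]
opening: 0.994
```

Request:
{"api": "apply_moves", "payload": {"hand": [8.5,8.5,8.5,8.5,8.5,8.5,8.5,8.5,8.5,8.5], "delta_pos": [[-4.5,0.7,0],[-4.5,0.7,0],[-4.5,0.7,0],[-4.5,0.7,0],[-4.5,0.7,0],[-4.5,0.7,0],[-4.5,0.7,0],[-4.5,0.7,0],[-4.0,0.7,0],[0,0,0]], "angular": [[0,0,0],[0,0,0],[0,0,0],[0,0,0],[0,0,0],[0,0,0],[0,0,0],[0,0,0],[0,0,0],[0,0,0]]}}

```text
clock: 3.1
tool_pos: [0.5383, -0.16, 0.2315]
tcp_rot: [[-0.14, 0.99, 0.002], [0.99, 0.14, -0.003], [-0.003, 0.001, -1.0]]
force: [-0.7, 0.2, -0.2]
opening: 0.999
```

```bash
python3 - <<'E'
from rig import manip
import numpy as np, cv2
m=manip.camera_model("wrist"); s=manip.state(); im,d=manip.get_image("wrist")
np.savez("wrist1.npz",im=im,d=d,**{k:np.array(v) for k,v in m.items()})
cv2.imwrite("pics/wrist1.png",im[:,:,::-1]); print(s['tool_pos'],s['qpos'],m)
E
```

```text
[ 0.53826426 -0.15998291  0.23153661] [-0.072387    0.4196085   0.36146814  1.9955677  -0.20692786  0.75907618
  0.55168454] {'fx': 325.19226210127806, 'fy': 325.19226210127806, 'cx': 283.3878548662369, 'cy': 214.05048029306795, 'R': array([[ 0.99005535,  0.14067407,  0.00109799],
       [ 0.13506039, -0.95267233,  0.27234928],
       [ 0.0393585 , -0.26949257, -0.96219783]]), 't': array([-0.51015391, -0.26120025,  0.31436127])}
```

View pics/wrist1.png

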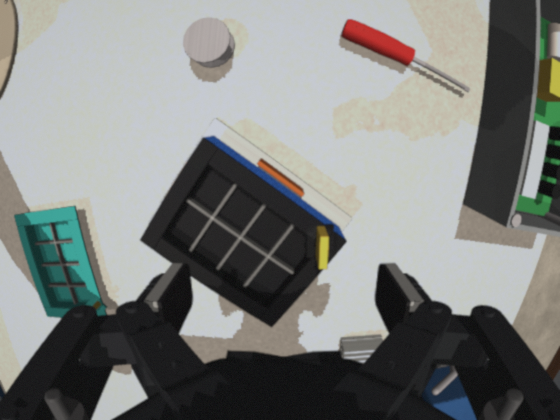

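The wrist view shows the black tray rim with corners at about (210,137), (345,240), (272,325) and (142,240). The tab is at (322,247), and the fingers straddle well below it. I'll refine from this view.

```bash
cat >> h.py <<'E'
def fish_plane(z,px,h):
    px=np.atleast_2d(px).astype(float)
    a=(px-[z['cx'],z['cy']])/z['fx']; th=np.linalg.norm(a,axis=1)
    r=np.c_[a*np.sinc(th/np.pi)[:,None],np.cos(th)]@z['R']
    c=-z['R'].T@z['t']; return c+r*((h-c[2])/r[:,2])[:,None]
E
python3 - <<'E'
from h import *
z=load('wrist1.npz'); im=z['im']; hsv=cv2.cvtColor(im,cv2.COLOR_RGB2HSV); H,S,V=[hsv[...,i].astype(int) for i in range(3)]
v,u=np.mgrid[:420,:560]
m=(u>285)&(u<350)&(v>215)&(v<285)&(H>18)&(H<38)&(S>110)&(V>60)
print('tab n',m.sum(),u[m].min(),u[m].max(),v[m].min(),v[m].max())
d=z['d']; px=np.c_[u[m],v[m]]; print('depth pct',np.percentile(d[m],[5,25,50,75,95]))
# depth -> world
a=(px-[z['cx'],z['cy']])/z['fx']; th=np.linalg.norm(a,axis=1); r=np.c_[a*np.sinc(th/np.pi)[:,None],np.cos(th)]
P=(r/r[:,2:]*d[m][:,None]-z['t'])@z['R']
print('z pct',np.percentile(P[:,2],[5,50,95]).round(4)); T=P[P[:,2]>.101]; print('top',len(T),T.mean(0),cv2.minAreaRect((T[:,:2]*1000).astype(np.float32)))
mm=((V<70)&(u>130)&(u<360)&(v>125)&(v<335)).astype(np.uint8)
mm=cv2.bitwise_or(mm,m.astype(np.uint8)); mm=cv2.morphologyEx(mm,cv2.MORPH_OPEN,np.ones((9,9)))
c=max(cv2.findContours(mm,0,1)[0],key=cv2.contourArea)
q=fish_plane(z,c[:,0],.076)[:,:2].astype(np.float32)*1000
print('rim rect',cv2.minAreaRect(q))
print('corners',fish_plane(z,[(210,137),(345,240),(272,325),(142,240)],.076)[:,:2].round(4))
m2=(u>150)&(u<300)&(v>150)&(v<330)&(V<70)
E
```

```text
tab n 497 316 329 226 269
depth pct [0.28469424 0.28757399 0.29103696 0.30024862 0.31877197]
z pct [0.0767 0.1052 0.107 ]
top 309 [ 0.57879049 -0.19667424  0.10659936] ((560.1878051757812, -151.02835083007812), (15.376914024353027, 132.97293090820312), 22.163166046142578)
rim rect ((473.7276611328125, -262.5992431640625), (252.56265258789062, 172.53614807128906), 62.307533264160156)
corners [[ 0.4626 -0.1121]
 [ 0.6043 -0.1937]
 [ 0.5456 -0.3036]
 [ 0.3979 -0.2245]]
```

Request:
{"api": "apply_moves", "payload": {"hand": [4.5,4.5,4.5,4.5,4.5,4.5,4.5,4.5,4.5,4.5], "delta_pos": [[-1.4,1.2,0],[-1.4,1.2,0],[-1.4,1.2,0],[0,0,2],[0,0,2],[0,0,2],[0,0,2],[0,0,1],[0,0,0],[0,0,0]], "angular": [[0,0,0],[0,0,0],[0,0,0],[0,0,0],[0,0,0],[0,0,0],[0,0,0],[0,0,0],[0,0,0],[0,0,0]]}}

```text
clock: 4.15
tool_pos: [0.5794, -0.1897, 0.1418]
tcp_rot: [[-0.146, 0.989, 0.0], [0.989, 0.146, 0.0], [0.0, 0.0, -1.0]]
force: [0.5, -0.4, -0.8]
opening: 0.527
```

```bash
cat > wtab.py <<'E'
from h import *
from rig import manip
import sys
m=manip.camera_model("wrist"); s=manip.state(); im,d=manip.get_image("wrist")
z={k:np.array(v) for k,v in m.items()}; cv2.imwrite(sys.argv[1],im[:,:,::-1])
hsv=cv2.cvtColor(im,cv2.COLOR_RGB2HSV); H,S,V=[hsv[...,i].astype(int) for i in range(3)]
mk=((H>18)&(H<38)&(S>110)&(V>60)).astype(np.uint8); mk[:,:150]=0; mk[:,420:]=0; mk[:150]=0
n,l,st,_=cv2.connectedComponentsWithStats(mk); k=1+np.argmax(st[1:,4]); v,u=np.nonzero(l==k); print(st[k])
px=np.c_[u,v]; a=(px-[z['cx'],z['cy']])/z['fx']; th=np.linalg.norm(a,axis=1); r=np.c_[a*np.sinc(th/np.pi)[:,None],np.cos(th)]
dd=d[v,u]; P=(r/r[:,2:]*dd[:,None]-z['t'])@z['R']; P=P[dd>0]; 
Q=(P-s['tool_pos'])@s['tcp_rot']*1000
print('tool-frame tab pts pct mm',np.percentile(Q,[5,50,95],axis=0).round(1).tolist(),s['tool_pos'],s['tcp_rot'].round(3).tolist(),s['opening'])
E
python3 wtab.py pics/wrist2.png
```

```text
[275 217  16  65 953]
tool-frame tab pts pct mm [[-23.3, -5.7, 34.8], [-5.0, -1.3, 36.0], [7.2, 2.8, 65.5]] [ 0.57942151 -0.18965694  0.14178137] [[-0.146, 0.989, 0.0], [0.989, 0.146, 0.0], [0.0, 0.0, -1.0]] 0.5268056216672881
```

View pics/wrist2.png

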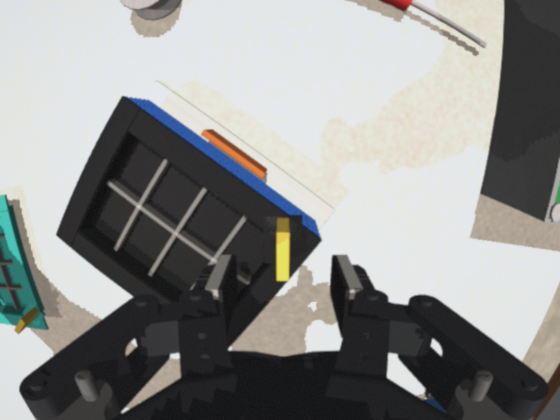

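The tab is square between the fingers at px (283,250), about 8 mm off in tool −x. Correct, descend and grip.

Request:
{"api": "apply_moves", "payload": {"hand": [4.5,4.5,4.5,4.5,4.5,4.5,4.5,4.5,4.5,4.5], "delta_pos": [[-0.8,-0.1,0],[0,0,0],[0,0,1],[0,0,1],[0,0,1],[0,0,1],[0,0,1],[0,0,0.9],[0,0,0],[0,0,0]], "angular": [[0,0,0],[0,0,0],[0,0,0],[0,0,0],[0,0,0],[0,0,0],[0,0,0],[0,0,0],[0,0,0],[0,0,0]]}}

```text
clock: 5.2
tool_pos: [0.5793, -0.1983, 0.0821]
tcp_rot: [[-0.145, 0.989, -0.0], [0.989, 0.145, 0.0], [0.0, -0.0, -1.0]]
force: [0.6, -0.1, 0.8]
opening: 0.529
```

Request:
{"api": "apply_moves", "payload": {"hand": [2.5,1.5,1,0.5,0,0,0,0,0,0], "delta_pos": [[0,0,0],[0,0,0],[0,0,0],[0,0,0],[0,0,0],[0,0,0],[0,0,0],[0,0,0],[0,0,0],[0,0,0]], "angular": [[0,0,0],[0,0,0],[0,0,0],[0,0,0],[0,0,0],[0,0,0],[0,0,0],[0,0,0],[0,0,0],[0,0,0]], "squeeze": 60}}

```text
clock: 6.2
tool_pos: [0.5797, -0.1982, 0.0828]
tcp_rot: [[-0.145, 0.989, 0.001], [0.989, 0.145, -0.0], [-0.0, 0.001, -1.0]]
force: [-1.0, 1.0, 5.9]
opening: 0.082
```

```bash
python3 wtab.py pics/wrist3.png
```

```text
[ 273  234   22   92 1677]
tool-frame tab pts pct mm [[-13.2, -4.0, -25.3], [7.5, -0.7, -23.1], [16.0, 3.0, 2.5]] [ 0.57971962 -0.19817303  0.08284664] [[-0.145, 0.989, 0.001], [0.989, 0.145, -0.0], [-0.0, 0.001, -1.0]] 0.08163586985796066
```

View pics/wrist3.png

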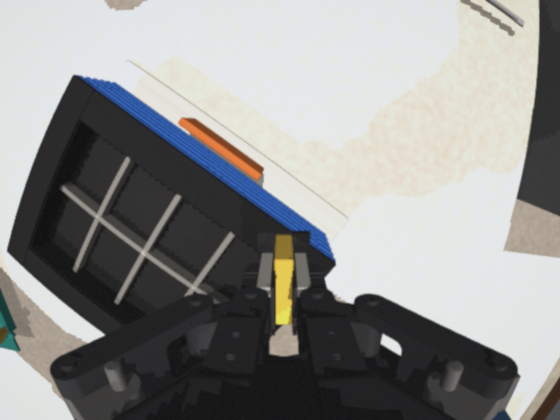

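Gripped (7 mm opening, tab between the pads at px (284,280)). Now the peel: a screw about the far corner, 0.014 rad and 2.65 mm up per row.

Request:
{"api": "apply_moves", "payload": {"hand": [0,0,0,0,0,0,0,0,0,0], "delta_pos": [[0,-0.017,-0.265],[0,-0.017,-0.265],[0,-0.017,-0.265],[0,-0.017,-0.265],[0,-0.017,-0.265],[0,-0.017,-0.265],[0,-0.017,-0.265],[0,-0.017,-0.265],[0,-0.017,-0.265],[0,-0.017,-0.265]], "angular": [[-0.014,0,0],[-0.014,0,0],[-0.014,0,0],[-0.014,0,0],[-0.014,0,0],[-0.014,0,0],[-0.014,0,0],[-0.014,0,0],[-0.014,0,0],[-0.014,0,0]], "squeeze": 80}}

```text
clock: 7.25
tool_pos: [0.5764, -0.1986, 0.1091]
tcp_rot: [[-0.146, 0.979, 0.14], [0.989, 0.144, 0.02], [-0.0, 0.142, -0.99]]
force: [0.8, 0.1, -2.7]
opening: 0.077
```

Request:
{"api": "apply_moves", "payload": {"hand": [0,0,0,0,0,0,0,0,0,0], "delta_pos": [[0,-0.017,-0.265],[0,-0.017,-0.265],[0,-0.017,-0.265],[0,-0.017,-0.265],[0,-0.017,-0.265],[0,-0.017,-0.265],[0,-0.017,-0.265],[0,-0.017,-0.265],[0,-0.017,-0.265],[0,-0.017,-0.265]], "angular": [[-0.014,0,0],[-0.014,0,0],[-0.014,0,0],[-0.014,0,0],[-0.014,0,0],[-0.014,0,0],[-0.014,0,0],[-0.014,0,0],[-0.014,0,0],[-0.014,0,0]]}}

```text
clock: 8.25
tool_pos: [0.5685, -0.1997, 0.1342]
tcp_rot: [[-0.145, 0.951, 0.274], [0.989, 0.14, 0.04], [0.0, 0.277, -0.961]]
force: [-0.7, -0.6, -2.5]
opening: 0.073
```

```bash
cat > look.py <<'E'
from h import *
from rig import manip
import sys
n,x,y,w,hh,out=sys.argv[1],*map(int,sys.argv[2:6]),sys.argv[6]
m=manip.camera_model(n); im,d=manip.get_image(n); s=manip.state()
np.savez(out.replace('.png','.npz').replace('pics/',''),im=im,d=d,**{k:np.array(v) for k,v in m.items()})
cv2.imwrite(out,cv2.resize(im[y:y+hh,x:x+w,::-1],None,fx=4,fy=4,interpolation=cv2.INTER_CUBIC)); print(s['tool_pos'],s['force'],s['opening'],s['qpos'].round(2))
E
python3 look.py side 270 190 150 140 pics/peel.png
```

```text
[ 0.56819361 -0.19999327  0.13451104] [ 1.36971989 -0.04562186 -1.59827357] 0.07474101506066981 [ 0.34  0.52 -0.04  2.15 -0.46  0.24  0.88]
```

View pics/peel.png

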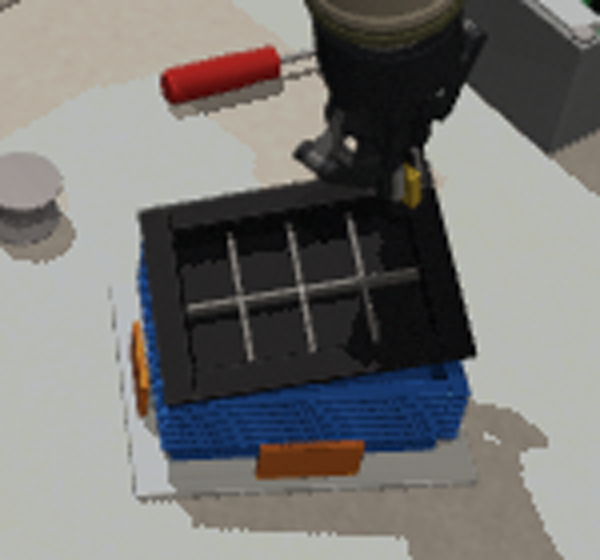

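The tray is tipped up at the tab corner (px (410,185)), the opposite corner (px (170,400)) is still on the blue rim, and the nest is seated. I'll check the tilt and far corner height in the depth image.

```bash
python3 - <<'E'
from h import *
z=load('peel.npz'); W=cloud(z); V=z['im'].max(-1)
poly=np.array([[272,190],[0,0]])
# rim strips in crop px /4 + offset: left side, front side
def strip(p): 
    m=np.zeros(V.shape,np.uint8); cv2.fillPoly(m,[np.round(np.array(p)/4+[270,190]).astype(int)],1); return m>0
m=strip([(150,220),(168,215),(190,380),(172,390)])|strip([(180,372),(190,385),(460,345),(440,335)])|strip([(160,215),(300,195),(300,205),(165,225)])
m&=(z['d']>0)&(V<80); P=W[m]
for i in range(3):
    c=P.mean(0); n=np.linalg.svd(P-c)[2][2]; n*=np.sign(n[2]); r=(P-c)@n; P=P[abs(r)<2.5*r.std()+1e-4]
print(len(P),'tilt deg',np.degrees(np.arccos(n[2])),'dir',n[:2],'rms',r.std())
f=ray_plane(z,[[170/4+270,400/4+190]],.078)[0]; print('corner',f,'plane z there',c[2]-((f[:2]-c[:2])@n[:2])/n[2])
E
```

```text
594 tilt deg 16.233613859711436 dir [-0.27664414 -0.04023309] rms 0.0016649408890708427
corner [ 0.39585708 -0.22767401  0.078     ] plane z there 0.07633194422060881
```

Request:
{"api": "apply_moves", "payload": {"hand": [0,0,0,0,0,0,0,0,0,0], "delta_pos": [[0,0,0],[0,0,0],[0,0,0],[0,0,0],[0,0,0],[0,0,0],[0,0,0],[0,0,0],[0,0,0],[0,0,0]], "angular": [[0,0,0],[0,0,0],[0,0,0],[0,0,0],[0,0,0],[0,0,0],[0,0,0],[0,0,0],[0,0,0],[0,0,0]]}}

```text
clock: 9.3
tool_pos: [0.5691, -0.1997, 0.1342]
tcp_rot: [[-0.146, 0.951, 0.273], [0.989, 0.14, 0.04], [-0.0, 0.276, -0.961]]
force: [-0.2, -0.7, -2.7]
opening: 0.072
```

Tilt is 16° with the far corner on the rim. Now straight lift, then levelling.

Request:
{"api": "apply_moves", "payload": {"hand": [0,0,0,0,0,0,0,0,0,0], "delta_pos": [[0,0.14,-0.48],[0,0.14,-0.48],[0,0.14,-0.48],[0,0.28,-0.96],[0,0.28,-0.96],[0,0.28,-0.96],[0,0.28,-0.96],[0,0.28,-0.96],[0,0.28,-0.96],[0,0.28,-0.96]], "angular": [[0,0,0],[0,0,0],[0,0,0],[0,0,0],[0,0,0],[0,0,0],[0,0,0],[0,0,0],[0,0,0],[0,0,0]]}}

```text
clock: 10.3
tool_pos: [0.5694, -0.1996, 0.2201]
tcp_rot: [[-0.146, 0.951, 0.274], [0.989, 0.14, 0.04], [-0.0, 0.276, -0.961]]
force: [1.0, 0.4, -1.3]
opening: 0.079
```

Request:
{"api": "apply_moves", "payload": {"hand": [0,0,0,0,0,0,0,0,0,0], "delta_pos": [[0,0,0],[0,0,0],[0,0,0],[0,0,0],[0,0,0],[0,0,0],[0,0,0],[0,0,0],[0,0,0],[0,0,0]], "angular": [[0,0,0],[0,0,0],[0.04,0,0],[0.04,0,0],[0.04,0,0],[0.04,0,0],[0.04,0,0],[0.04,0,0],[0.04,0,0],[0,0,0]]}}

```text
clock: 11.3
tool_pos: [0.5703, -0.1989, 0.2183]
tcp_rot: [[-0.147, 0.989, -0.001], [0.989, 0.147, 0.0], [0.0, -0.001, -1.0]]
force: [0.4, 0.6, -1.9]
opening: 0.075
```

```bash
python3 look.py side 250 150 190 150 pics/lift.png
```

```text
[ 0.56975361 -0.19913859  0.21832445] [ 0.12422665 -0.39378681 -1.79925037] 0.07152846270579255 [ 0.05  0.48  0.28  1.91 -0.18  0.78  0.58]
```

View pics/lift.png

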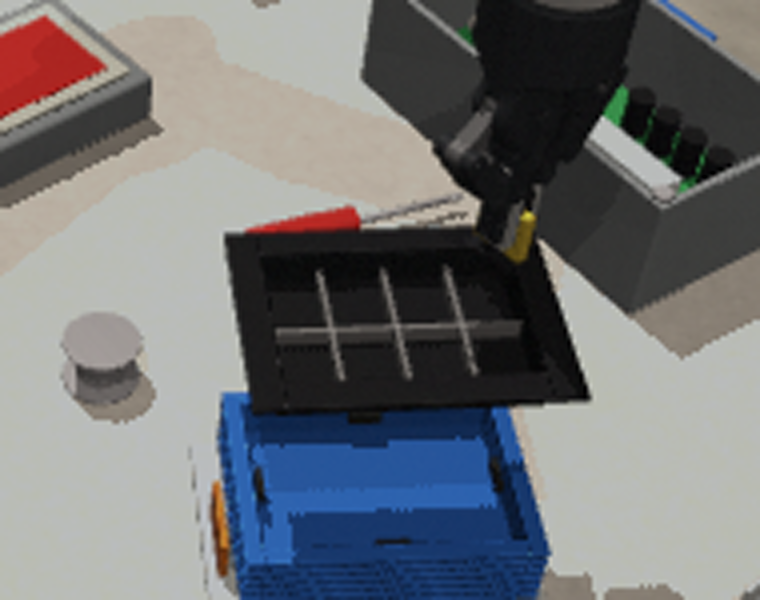

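The tray is level and clear of the nest, which stays seated between its fences (px (380,500)). Carrying it to the reader.

Request:
{"api": "apply_moves", "payload": {"hand": [0,0,0,0,0,0,0,0,0,0], "delta_pos": [[1,0.2,0],[2,0.5,0],[2.5,0.6,0],[2.5,0.6,0],[2.5,0.6,0],[2.5,0.6,0],[2.5,0.6,0],[2.5,0.6,0],[2.5,0.6,0],[2.5,0.6,0]], "angular": [[0,0,0],[0,0,0],[0,0,0],[0,0,0],[0,0,0],[0,0,0],[0,0,0],[0,0,0],[0,0,0],[0,0,0]]}}

```text
clock: 12.35
tool_pos: [0.5897, 0.0374, 0.2192]
tcp_rot: [[-0.145, 0.989, 0.0], [0.989, 0.145, 0.001], [0.001, 0.001, -1.0]]
force: [0.5, 0.5, -2.1]
opening: 0.078
```

Request:
{"api": "apply_moves", "payload": {"hand": [0,0,0,0,0,0,0,0,0,0], "delta_pos": [[2.5,0.6,0],[2.5,0.6,0],[2.5,0.6,0],[2.5,0.6,0],[2.5,0.6,0],[2.5,0.6,0],[2.5,0.6,0],[2,0.4,0],[1.5,0.3,0],[1,0.1,0]], "angular": [[0,0,0],[0,0,0],[0,0,0],[0,0,0],[0,0,0],[0,0,0],[0,0,0],[0,0,0],[0,0,0],[0,0,0]]}}

```text
clock: 13.35
tool_pos: [0.6076, 0.2621, 0.2191]
tcp_rot: [[-0.146, 0.989, 0.0], [0.989, 0.146, 0.0], [0.0, 0.0, -1.0]]
force: [-0.3, -0.6, -1.9]
opening: 0.071
```

Request:
{"api": "apply_moves", "payload": {"hand": [0,0,0,0,0,0,0,0,0,0], "delta_pos": [[0,0,0],[0,0,1],[0,0,1],[0,0,1],[0,0,1],[0,0,1],[0,0,0.7],[0,0,0.4],[0,0,0],[0,0,0]], "angular": [[0,0,0],[0,0,0],[0,0,0],[0,0,0],[0,0,0],[0,0,0],[0,0,0],[0,0,0],[0,0,0],[0,0,0]]}}

```text
clock: 14.35
tool_pos: [0.608, 0.2609, 0.1584]
tcp_rot: [[-0.146, 0.989, 0.0], [0.989, 0.146, 0.0], [0.0, 0.0, -1.0]]
force: [0.3, -0.0, -1.2]
opening: 0.077
```

```bash
python3 look.py side 170 80 190 150 pics/end.png
```

```text
[0.60814108 0.26097384 0.15860705] [ 0.14390073  0.25161953 -0.84119902] 0.07157706879420511 [-0.66  0.61  0.25  1.83 -0.22  0.73 -0.13]
```

View pics/end.png

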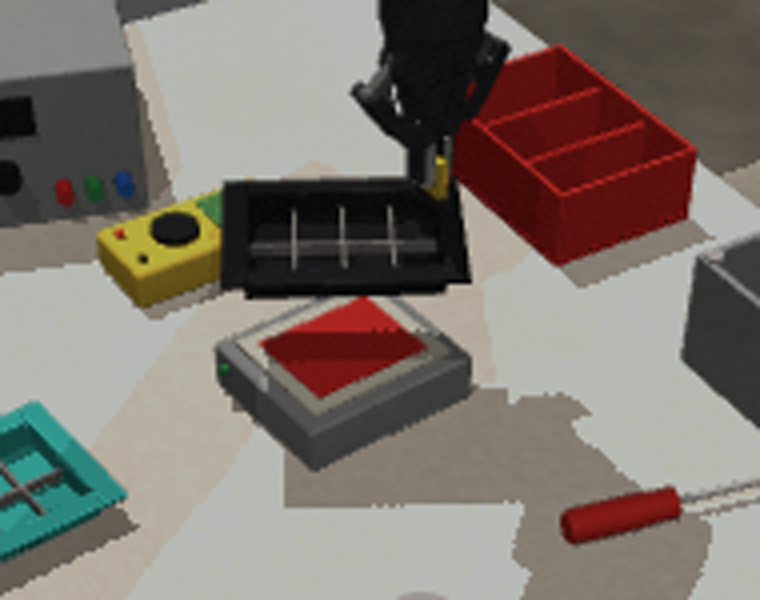

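The tray hangs clear above the reader: rim corners in the crop at about (222,182), (458,178), (470,283) and (222,290), window at (345,345). One numeric check of centre and tilt.

```bash
python3 - <<'E'
from h import *
from rig import manip
z=load('end.npz'); W=cloud(z); V=z['im'].max(-1)
m=np.zeros(V.shape,np.uint8); cv2.fillPoly(m,[np.round(np.array([(222,182),(458,178),(470,283),(222,290)])/4+[170,80]).astype(int)],1)
P=W[(m>0)&(V<80)&(z['d']>0)]; P=P[(P[:,2]>.12)&(P[:,2]<.18)]
h=np.median(P[P[:,2]>np.percentile(P[:,2],50)][:,2]); P=P[abs(P[:,2]-h)<.012]
for i in range(4):
    c=P.mean(0); n=np.linalg.svd(P-c)[2][2]; n*=np.sign(n[2]); r=(P-c)@n; P=P[abs(r)<2*r.std()+5e-4]
print(len(P),'rim z',c[2],'tilt',np.degrees(np.arccos(n[2])),'rms',r.std())
R=cv2.minAreaRect((P[:,:2]*1000).astype(np.float32)); print(R)
print('corner mean',ray_plane(z,np.array([(222,182),(458,178),(470,283),(222,290)])/4+[170,80],.1515).mean(0))
s=manip.state(); print(abs(s['qd']).max(),s['clock'])
# nest: blue top rim centre
sc,sd=manip.get_image('scene'); zz=dict(load('scene0.npz')); zz['d']=sd; zz['im']=sc
for nm,q in (('before',load('scene0.npz')),('after',zz)):
    hv=cv2.cvtColor(q['im'],cv2.COLOR_RGB2HSV).astype(int); WW=cloud(q)
    b=(hv[...,0]>100)&(hv[...,0]<125)&(hv[...,1]>120)&(abs(WW[...,0]-.5)<.13)&(abs(WW[...,1]+.21)<.13)&(WW[...,2]>.064)&(WW[...,2]<.08)
    print(nm,b.sum(),cv2.minAreaRect((WW[b][:,:2]*1000).astype(np.float32)) if b.sum()>5 else '',np.median(WW[b][:,2]))
E
```

```text
727 rim z 0.15093406078310145 tilt 0.10328644147931364 rms 0.0016632683015000943
((527.7547607421875, 246.1721954345703), (129.6394500732422, 169.3990936279297), 61.456642150878906)
corner mean [0.52642202 0.24303887 0.1515    ]
0.0036739223401354507 14.4
before 87 ((509.1370849609375, -212.69546508789062), (119.2228012084961, 156.3564910888672), 61.78610610961914) 0.07089683139992395
after 883 ((501.3100280761719, -207.47665405273438), (128.1068878173828, 175.18875122070312), 61.54880142211914) 0.07180380041691424
```

```bash
python3 -c "
from rig import manip
print(manip.job_done())"
```

```text
the job is handed in; nothing more can be done
None
```

I peeled the black tray off the blue nest by its yellow tab and handed the job in with the tray held level over the reader's red window. The hand-in gave no verdict.

- **Peel:** I tipped the tab corner up with the opposite corner as the pivot. The depth image showed a 16.2° tilt with that corner still on the blue rim, held for about a second before lifting.
- **Final position:** The tray is level (0.1° tilt). Its centre is about 8 mm from the window centre, and its underside is about 8 cm above the window. The grip is firm, the arm was almost still, and the picture shows the tray touching nothing but the gripper.
- **Nest:** The blue rim is at its expected height of 72 mm. Its centre measures (0.501, −0.207), within a few millimetres of where I first placed the tray. The before and after blue-mask centres differ by about 9 mm, because the tray hid most of the blue at the start; I trust the rim outline instead.
- **Bystanders:** I did not measure them again at the end. The arm stayed well away from them, and those visible in the last picture looked undisturbed.
- **Time:** 14.4 s of the 48 s allowed. I viewed 9 pictures.

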